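Hang the thickness gauge in the sanitising cabinet

TASK

Take the blue-handled thickness gauge out of the white stand, reach down through the yellow-framed opening of the sanitising cabinet without touching the frame or roof, and put the gauge's eye over the orange prong inside. Draw it gently along the prong until it drops into the groove, without forcing the sprung hanger, and leave it hanging there fully seated and let go; leave everything else where it is.

Things in the scene. Friction and masses are not known exactly. Their poses are not given: they have to be found in the camera images.
- gauge: Steel thickness gauge to hang, blue handle, 155 mm tall, 0.14 to 0.23 kg, upright. Origin: centre of its lower edge; z up along it, x normal to the plate, y across; same front and back. Blade 6 mm thick (x), 48 wide (y), z 0 to 55. Above it the eye, see point gauge_eye. Handle block 24 (x) by 30 mm (y), z 108 to 155.
- gauge_grip (a point): Where to grip the gauge's handle: 138 mm above the gauge's origin; grip across the gauge's y (30 mm), firmly, 60 N or more.
- gauge_eye (a point): Peak of the eye, 102 mm above the gauge's origin. The eye goes right through along x: 32 mm wide, bottom at gauge z 55, sides up to z 90, upper edge an inverted V from the sides to this peak; rim 6 mm thick along x. This edge rests on the prong.
- spare: Another gauge with a red handle, 130 mm tall, in the other slot of the stand. Leave it.
- stand: White fixed block 140 (x) x 90 (y) x 42 mm high with two slots 70 mm apart along x, each 34 mm deep and about 1 mm wider all round than a gauge blade. Origin: centre of its underside. Either gauge may be in either slot.
- cabinet: Fixed sanitising cabinet with clear walls, 250 (x) x 260 (y) x 165 mm high. Origin: centre of its underside; x points from the robot's side to its far steel wall, z up. In at the top only.
- frame: The cabinet's roof with the yellow rim of the opening; same origin and axes as the cabinet. Roof from z 157, rim up to z 165. The opening runs from x -92 to +66 and y -55 to +55 mm. Nothing may touch roof or rim.
- hanger: Blue block, 40 mm wide, sprung and rubber-mounted at the far side in the cabinet, carrying the orange prong (see point groove_mid). Origin: on the prong's axis at the block's face, at cabinet x 52, z 120 mm; axes as the cabinet. Gives downward from about 2.5 N, then 0.35 N per mm, stop after 20 mm (10 N); along x 2.5 N per mm; stiff along y. Over 9 N between gauge and hanger damages it.
- groove_mid (a point): Middle of the groove's possible range, 30 mm out (-x) from the hanger's origin. Prong: bar 20 mm thick along the hanger's x towards the robot, one groove 11 mm wide with bottom 8 mm thick, upturned tip rising 17 mm above the axis. The prong is clamped anywhere along x: the real groove is up to 15 mm either way from here, not measured. Tip's inner face 49 mm, outer 59 mm beyond the groove centre.
- hanger_seat (a point): Where the gauge's origin (lower edge) is in height when seated in the groove: 97 mm below the prong's axis. With the eye resting on the full bar, not seated, it is 7.5 mm higher. It rides down with the hanger; its x is that of groove_mid, not of the real groove.
- jar: White-lidded jar, 100 mm tall. Leave it.
- tin: Green tin, 110 mm tall. Leave it.
- scraper: Red-handled scraper lying on the table. Leave it.
- tape: Roll of paper tape, 90 mm across, 25 mm high. Leave it.
- tray: Empty white tray, 120 x 140 x 45 mm. Leave it.
- cup: Steel mug, 85 mm tall. Leave it.
Mind the look-alikes: they are no part of the job. Leave any black look-alike of the stand alone.

How it is judged (in metres and radians):
On the way, in this order (a step that is already met when the one before it is completed fails the run):
1. the gauge is lifted clear of the stand (z of gauge in the frame of stand above 0.045 m), for 0.1 s.
2. the gauge's eye is over the prong, inside the cabinet (x of gauge in the frame of hanger between -0.075 and -0.005 m and y of gauge in the frame of hanger between -0.015 and 0.015 m and z of gauge in the frame of hanger below -0.06 m), for 0.1 s.
At the end, for the whole second after the job is handed in: The gauge hangs at rest and let go from the prong with its eye down in the groove: its origin 97 mm (within 3.5 mm) below the prong's axis, 7 to 53 mm out from the hanger's face, within 12 mm of the prong's centre line sideways, upright within 0.15 rad, its weight on the hanger (z of gauge in the frame of hanger between -0.1005 and -0.0935 m and x of gauge in the frame of hanger between -0.053 and -0.007 m and y of gauge in the frame of hanger between -0.012 and 0.012 m and angle between gauge's own z axis and vertical below 0.15 rad and contact force between gauge and hanger above 0.5 N and linear speed of gauge below 0.03 m/s); the robot touches nothing.
It fails at once if anything touches the roof or the yellow frame of the opening with more than 1 N (contact force between frame and anything else above 1 N).
It fails at once if the hanger is loaded by the gauge with more than 9 N (contact force between gauge and hanger above 9 N).
It fails at once if the spare gauge is moved more than 15 mm (distance of spare from where it was at the start of the episode above 0.015 m).
It fails at once if another bystander is moved more than 25 mm (distance of any of jar, tin, scraper, tape, tray, cup from where it was at the start of the episode above 0.025 m).
It also fails if it takes over 72 s, if anything falls off the work surface, if the arm or the gripper's body presses on something with over 40 N, if the wrist force passes 120 N, or if a joint passes its speed limit or range.

ROBOT

A 6-joint arm with a two-finger parallel gripper is mounted at the origin on the work surface. World frame = base frame: x ahead of the robot, y to its left, z up, the work surface at z = 0. Lengths are in mm, angles in rad, forces in N, time in s.
With the tool pointing down it reaches from about 350 to 925 mm from the base axis. Payload 6.4 kg.
Tool frame: the origin (TCP) lies midway between the tips of the shut fingers; the grasp point (between the pads) lies 19 mm behind it (arm.grip_depth is the distance from the TCP to the grasp point, in mm); z points along the fingers, y is the line along which they close (so a half turn about z gives the same grasp; the last joint's range is limited). The gripper opens to 85 mm and grips with 20 to 120 N. Pads are 22 mm wide; open, the fingers measure 114 mm over their backs; the gripper's body (76 mm by 85 mm) begins 54 mm behind the grasp point. The pads swing forward as they close: fully open they stand 13 mm farther back than shut.
Start: joints at [1.09, 0.245, 1.558, -0, 1.339, -0.174], TCP at [196.303, 619.66, 231.29] pointing down, gripper open.
Joint ranges: [-3.13, 3.13], [-1.02, 2.26], [0.13, 2.54], [-0.95, 4.09], [0.21, 2.88], [-2.74, 2.74]. Speed limits (rad/s): [2.57, 2.57, 3.14, 3.14, 3.14, 3.14].

INTERFACE

Orientations are given as a rotation vector (axis times angle).
In Python, from workcell import arm gives the robot as it stands.
- The arm moves only by the tool arm_command, never from a script. Its argument "steps" is a list that holds one entry, the list of rows, each a list of 6 numbers: the shift along the world's x, y, z in m, then the turn, a rotation vector about the world's x, y, z in degrees. A call has exactly 10 rows; each row is the pose to reach, as a shift and turn from the pose commanded when the call began; what a row does not reach only later rows make up. A row lasts 1/12 s, in which the tool goes at most 41.7 mm and 7.16 degrees, less where a joint would pass 70% of its speed; a pose out of reach is approached as far as the arm can. A call with a gripper value outside its range is refused whole. "hand" is the finger opening in m, from 0 to 0.0854, set as the call begins (left out, the last holds). The fingers move at their own pace and stop on an object; the grip force is fixed at half the most. Time passes only in rows, so rows that repeat a pose let the fingers close, or fill a call up. It gives the time, the measured TCP pose, the force, the opening and the grip force at its end, in the units of the state.
- arm.read_state(): the state, without advancing time (a new reading comes with each control period).
- arm.get_image(name): name is "scene" or "top" or "wrist"; returns the picture (420x560x3 uint8, red, green, blue); there is no depth.
- arm.camera_model(name): a dict with "intrinsics" (3x3 intrinsics, pixels), "view" (4x4, takes a point from world to camera coordinates). Camera axes: x right, y down, z forward; pixel columns grow to the right and rows downward; lengths in mm; the calibration is good to about 2 mm. The wrist camera is an equidistant fisheye: a pixel r from the principal point sees the ray r / f radians off the axis. A picture is of the moment at which its call begins: read the wrist's pose just before it. camera_model takes no time and is no camera call; for the wrist camera it gives the pose at the moment of the call.
- arm.job_done(): hands the job in; it is judged then, once.
Trained networks look in the newest picture that a camera, given by its name, has taken for a name from the list of things; names that differ only in an ending like _2 or _b are one class to them, and where a whole thing is asked for, a point or a joint stands for the part that bears it (a point fixed in the world has none). Each returns a list of dicts, best first, with "p" (0 to 1); they miss things now and then, are a little off and sometimes report something else, mostly with a low value. They report only what shows in the picture. A call takes as long as a camera call. They do not tell look-alikes from the thing itself.
- arm.silhouettes(camera, thing): "mask" (420x560 bool, what is visible of it) and "bbox" ([left, top, width, height] in pixels, round what is visible of it).
The state is a dict: "time_s": time; "joints": joint angles; "joint_vel": joint speeds; "tau": joint torques, N m; "position": TCP position; "tcp_rot": TCP orientation; "wrist_force": force on the tool from outside, world axes, zero at the start; "ft_torque": the same for the moment, N m; "grip_width": opening from 0.0 (shut) to 1.0 (fully open); "grip_force": force on a finger pad.
Only numpy, scipy, OpenCV 4.12 (cv2) and the standard library are available. Lean on these libraries where they do the work, as an engineer would, in place of code of your own. Each camera call takes 0.05 s, during which the arm holds its last target. There are 200 camera calls.

## Working session

There is one attempt and no reset: what is moved stays moved. The work goes in short steps, Python scripts to look and compute and a tool call to move; the robot and the scene stay as the last step left them, time stands still between calls to the robot, and variables do not carry over. Pictures are saved under pics/ and viewed, at most 10 in all, crops included, and the job is handed in when it is done.

Besides the shell and the picture viewer there is one more tool, called after "Request:" as name(argument=value, ...) on one line, values as JSON. arm_command: Moves the arm, as the interface text tells. Its arguments: {"type":"object","properties":{"steps":{"type":"array","items":{"type":"array","items":{"type":"array","items":{"type":"number"}}}},"hand":{"type":"number"}},"required":["steps"]}

```bash
ls; mkdir -p pics; python3 - <<'E'
from workcell import arm
import cv2,numpy as np
a=arm.get_image("scene");b=arm.get_image("top")
cv2.imwrite("pics/a.png",a[:,:,::-1]);cv2.imwrite("pics/b.png",b[:,:,::-1])
for c in("scene","top","wrist"):
    m=arm.camera_model(c);print(c,np.round(m["intrinsics"],1).tolist(),np.round(m["view"],3).tolist())
print(arm.read_state())
E
```

```text
pics
scene [[498.7, 0.0, 285.5], [0.0, 498.7, 209.1], [0.0, 0.0, 1.0]] [[-0.835, 0.55, -0.004, 453.561], [0.35, 0.526, -0.775, -107.891], [-0.425, -0.648, -0.632, 1589.019], [0.0, 0.0, 0.0, 1.0]]
top [[469.5, 0.0, 276.5], [0.0, 469.5, 206.9], [0.0, 0.0, 1.0]] [[0.004, -1.0, 0.02, -43.139], [-0.984, -0.008, -0.177, 556.702], [0.177, -0.019, -0.984, 1381.127], [0.0, 0.0, 0.0, 1.0]]
wrist [[325.2, 0.0, 277.4], [0.0, 325.2, 210.8], [0.0, 0.0, 1.0]] [[0.303, 0.953, -0.003, -648.617], [0.904, -0.287, 0.317, -41.578], [0.301, -0.098, -0.949, 382.219], [0.0, 0.0, 0.0, 1.0]]
{'time_s': 0.1, 'joints': array([ 1.08987472e+00,  2.45757545e-01,  1.55890524e+00, -1.63323492e-05,
        1.33870920e+00, -1.74077013e-01]), 'joint_vel': array([ 0.00029368, -0.00158226, -0.0035699 ,  0.0003067 ,  0.00090827,
        0.00040003]), 'tau': array([-6.04439829e-04, -4.30667567e+01, -3.27130795e+01, -1.30636245e-04,
        2.77279534e-03, -5.14051521e-06]), 'position': array([196.07852366, 619.1856903 , 230.27495105]), 'tcp_rot': array([-4.80010506e-01, -3.10414011e+00,  2.65395864e-03]), 'wrist_force': array([ 0.6297058 , -0.46937333,  0.49312639]), 'ft_torque': array([-0.02788103, -0.02653513, -0.01045583]), 'grip_force': 0.0, 'grip_width': 1.004063177032251}
```

View pics/a.png

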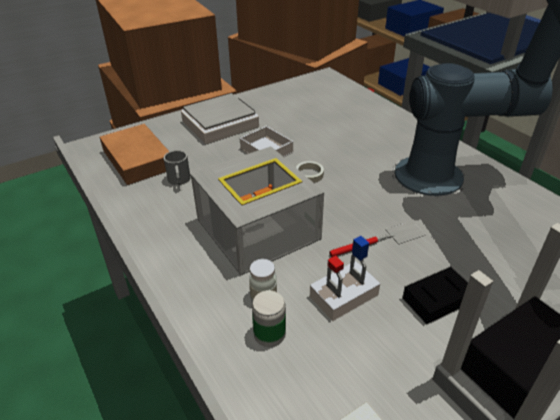

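View pics/b.png

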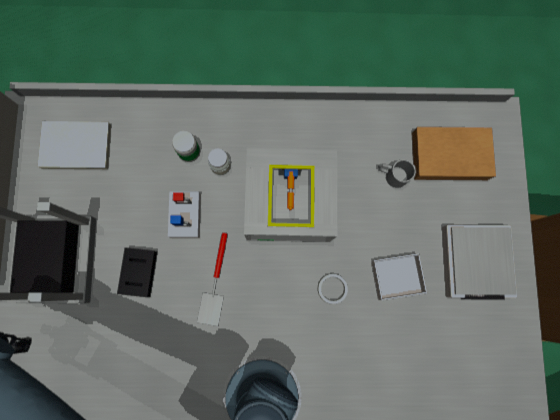

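```bash
cat > h.py <<'E'
from workcell import arm
import cv2,numpy as np
from scipy.optimize import minimize
def proj(cam,P,m=None):
    m=m or arm.camera_model(cam);P=np.atleast_2d(P);V=m["view"];K=m["intrinsics"]
    c=P@V[:3,:3].T+V[:3,3]
    if cam=="wrist":
        r=np.hypot(c[:,0],c[:,1])+1e-9;t=np.arctan2(r,c[:,2])
        return np.c_[K[0,0]*t*c[:,0]/r+K[0,2],K[1,1]*t*c[:,1]/r+K[1,2]]
    q=c@K.T;return q[:,:2]/q[:,2:]
def box(sx,sy,z0,z1,cx=0,cy=0):
    return np.array([[cx+a*sx/2,cy+b*sy/2,z] for a in(-1,1) for b in(-1,1) for z in(z0,z1)])
def hullmask(cam,B,p,m,S=4):
    c,s=np.cos(p[2]),np.sin(p[2]);P=B@np.array([[c,-s,0],[s,c,0],[0,0,1]]).T+[p[0],p[1],0]
    n=60;h=cv2.convexHull(proj(cam,P,m).astype(np.float32))
    k=np.zeros((420*S,560*S),np.uint8);cv2.fillConvexPoly(k,np.int32(np.round((h+.5)*S*16)),1,shift=4)
    return cv2.resize(k.astype(np.float32),(560,420),interpolation=cv2.INTER_AREA)
def fit(obs,B,p0):
    # obs: list of (cam,model,mask)
    def cost(p):
        e=0
        for cam,m,k in obs:
            r=hullmask(cam,B,p,m);e+=1-np.minimum(r,k).sum()/np.maximum(r,k).sum()
        return e/len(obs)
    s=np.array([[0,0,0],[12,0,0],[0,12,0],[0,0,.15]])
    r=minimize(cost,p0,method="Nelder-Mead",options=dict(initial_simplex=np.array(p0)+s,maxiter=120,xatol=.1,fatol=1e-4))
    return r.x,r.fun
def ray(cam,uv,z,m=None):
    m=m or arm.camera_model(cam);V=m["view"];K=m["intrinsics"];d=np.linalg.inv(K)@[*uv,1]
    if cam=="wrist":
        x,y=d[:2];r=np.hypot(x,y);d=np.array([np.sin(r)*x/r,np.sin(r)*y/r,np.cos(r)])
    R=V[:3,:3];o=-R.T@V[:3,3];d=R.T@d;return o+d*(z-o[2])/d[2]
def hsv(im,lo,hi): return cv2.inRange(cv2.cvtColor(im,cv2.COLOR_RGB2HSV),lo,hi)
def biggest(k):
    n,l,s,c=cv2.connectedComponentsWithStats(k.astype(np.uint8));i=1+np.argmax(s[1:,4]);return (l==i).astype(np.uint8)
def filled(k):
    c,_=cv2.findContours(k,cv2.RETR_EXTERNAL,cv2.CHAIN_APPROX_NONE);o=k.copy();cv2.drawContours(o,c,-1,1,-1);return o
E
python3 - <<'E'
from h import *
M={c:arm.camera_model(c) for c in("scene","top")};I={c:arm.get_image(c) for c in M}
Y={c:biggest(hsv(I[c],(22,130,90),(35,255,255))) for c in I}
F={c:filled(Y[c]) for c in Y}
for c in Y:
    q=cv2.minAreaRect(np.argwhere(F[c])[:,::-1].astype(np.float32));print(c,q)
pc=ray("top",cv2.minAreaRect(np.argwhere(F["top"])[:,::-1].astype(np.float32))[0],165);print("opening centre",pc)
for w in(6,8,10,12):
    B=box(158+2*w,110+2*w,157,165,-13)
    for cams in(("top","scene"),("top",),("scene",)):
        print(w,cams,fit([(c,M[c],F[c]) for c in cams],B,[pc[0]+13,pc[1],0]))
for n,B in(("stand",box(140,90,0,42)),("gauge",None),("spare",None),("hanger",None),("cabinet",box(250,260,0,165))):
    obs=[]
    for c in M:
        for r in arm.silhouettes(c,n)[:3]:
            ys,xs=np.nonzero(r["mask"]);print(n,c,round(r["p"],2),r["bbox"],len(xs))
            np.save(f"m_{n}_{c}.npy",r["mask"]) if not any(o[0]==c for o in obs) else 0
            if not any(o[0]==c for o in obs): obs.append((c,M[c],r["mask"].astype(np.float32)))
# handle blue
for c in I:
    k=hsv(I[c],(105,150,60),(125,255,255));n_,l,s,ce=cv2.connectedComponentsWithStats(k)
    print(c,[(s[i].tolist(),ce[i].round(1).tolist()) for i in range(1,n_) if s[i][4]>40])
E
```

```text
scene ((259.76806640625, 179.8968963623047), (32.95427703857422, 76.17535400390625), 68.96248626708984)
top ((290.73797607421875, 195.46165466308594), (45.55277633666992, 61.26238250732422), 0.971021831035614)
opening centre [569.1532374  -77.52657698 165.        ]
6 ('top', 'scene') (array([ 5.83611520e+02, -8.03227295e+01, -1.09309587e-02]), np.float64(0.05856621265411377))
6 ('top',) (array([ 5.83541632e+02, -7.76287915e+01, -9.49896826e-03]), np.float64(0.0650026798248291))
6 ('scene',) (array([ 5.83424553e+02, -8.25642892e+01, -1.40950521e-02]), np.float64(0.03348177671432495))
8 ('top', 'scene') (array([ 5.83542443e+02, -7.84802684e+01, -1.30970624e-02]), np.float64(0.04775574803352356))
8 ('top',) (array([ 5.84125718e+02, -7.77048703e+01, -1.95143646e-02]), np.float64(0.0200655460357666))
8 ('scene',) (array([ 5.82961748e+02, -8.30918228e+01, -1.46566784e-02]), np.float64(0.04547858238220215))
10 ('top', 'scene') (array([ 5.83630866e+02, -7.84864648e+01, -1.91351229e-02]), np.float64(0.06899076700210571))
10 ('top',) (array([ 5.84853154e+02, -7.71526383e+01, -1.00087459e-02]),
[... 803 characters left out ...]
gauge scene 0.47 [188.4, 149.6, 133.7, 126.2] 11312
gauge top 0.47 [171.8, 214.5, 19.2, 11.1] 201
spare scene 0.87 [326.8, 257.0, 16.9, 42.8] 433
spare scene 0.2 [347.4, 237.9, 23.9, 42.0] 563
spare top 0.54 [173.8, 192.5, 18.9, 10.3] 161
spare top 0.22 [168.2, 194.3, 32.7, 42.7] 1157
hanger scene 0.59 [243.3, 185.5, 27.7, 15.3] 159
hanger top 0.74 [284.7, 168.9, 12.0, 43.3] 332
cabinet scene 0.97 [189.2, 149.1, 134.1, 123.8] 11453
cabinet top 0.93 [243.3, 147.1, 94.0, 95.5] 8492
scene [([391, 0, 50, 16, 414], [415.2, 7.3]), ([382, 59, 27, 19, 263], [397.9, 67.6]), ([354, 236, 15, 12, 95], [360.8, 241.4])]
top [([284, 169, 14, 8, 64], [290.3, 172.4]), ([170, 216, 12, 8, 81], [175.6, 219.4])]
```

```bash
python3 - <<'E'
from h import *
V=arm.camera_model("wrist")["view"];print("cam",-V[:3,:3].T@V[:3,3], "axis",V[2,:3])
print("blue",ray("top",(175.6,219.4),160),"red",ray("top",(178,198),136),"stand",ray("top",(184,215),42))
print("tip",ray("top",(291,210),130),"face",ray("top",(291,178),130))
m=np.load("m_hanger_top.npy");ys,xs=np.nonzero(m);print(xs.min(),xs.max(),ys.min(),ys.max())
# gauge from 2 cams triangulate
M={c:arm.camera_model(c) for c in("scene","top")}
from scipy.optimize import least_squares
f=lambda X:np.r_[(proj("scene",X,M["scene"])-[361,243])[0],(proj("top",X,M["top"])-[175.6,219.4])[0]]
r=least_squares(f,[600,200,150]);print(r.x,r.fun)
E
```

```text
cam [119.24622489 643.98752583 375.08706327] axis [ 0.30190199 -0.09677441 -0.94841442]
blue [499.50993243 243.20630234 160.        ] red [565.04976988 243.68341228 136.        ] stand [531.05131137 241.50818218  42.        ]
tip [533.70923586 -79.99483368 130.        ] face [628.19990821 -80.1318259  130.        ]
284 297 169 209
[500.44035229 244.26436071 154.29526577] [ 0.02720669  0.002442    0.02377139 -0.02421025]
```

Request:
arm_command(steps=[[[0,-0.02,0.01,0,0,2],[0,-0.045,0.02,0,0,4],[0.005,-0.07,0.03,0,0,6],[0.01,-0.1,0.04,0,0,8],[0.02,-0.13,0.05,0,0,10],[0.03,-0.16,0.06,0,0,12],[0.04,-0.19,0.07,0,0,14],[0.05,-0.215,0.08,0,0,16],[0.06,-0.235,0.09,0,0,17],[0.07,-0.25,0.1,0,0,17.6]]], hand=0.07)

```text
time_s: 1.53
position: [266.5, 368.1, 332.0]
tcp_rot: [-0.001, 3.141, 0.001]
wrist_force: [0.5, 0.4, -0.4]
grip_width: 0.823
grip_force: 0.0
```

Request:
arm_command(steps=[[[0.02,-0.015,0,0,0,0],[0.045,-0.03,0,0,0,0],[0.07,-0.045,0,0,0,0],[0.095,-0.06,0,0,0,0],[0.12,-0.08,0,0,0,0],[0.14,-0.1,0,0,0,0],[0.16,-0.11,0,0,0,0],[0.17,-0.12,0,0,0,0],[0.175,-0.125,0,0,0,0],[0.175,-0.125,0,0,0,0]]])

```text
time_s: 2.37
position: [441.9, 243.9, 331.2]
tcp_rot: [-0.002, -3.141, 0.0]
wrist_force: [0.3, 0.0, 0.0]
grip_width: 0.821
grip_force: 0.0
```

```bash
cat > look.py <<'E'
from h import *
import sys,pickle
s=arm.read_state();m=arm.camera_model("wrist");a=arm.get_image("wrist")
cv2.imwrite(f"pics/{sys.argv[1]}.png",a[:,:,::-1]);pickle.dump((m,a),open(sys.argv[1]+".pkl","wb"))
print(s["time_s"],s["position"].round(1),s["tcp_rot"].round(4),s["wrist_force"].round(2),s["grip_width"])
E
python3 look.py w1
```

```text
2.3667 [441.9 243.9 331.2] [-2.3000e-03 -3.1414e+00  2.0000e-04] [0.28 0.01 0.02] 0.8211083757741157
```

View pics/w1.png

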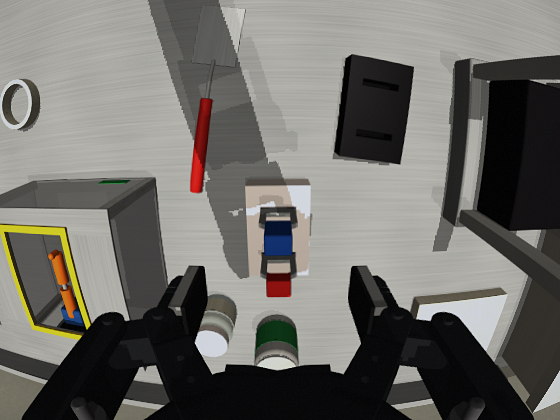

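The wrist picture shows the blue handle at about (278,238), the red spare at (278,285), the stand spanning 247–311 × 180–277, and the cabinet opening with the orange prong on the left.

```bash
python3 - <<'E'
from h import *
import pickle
m,a=pickle.load(open("w1.pkl","rb"))
k=hsv(a,(105,120,40),(125,255,255));k[:, :200]=0;k=biggest(k);ys,xs=np.nonzero(k);print(xs.min(),xs.max(),ys.min(),ys.max(),len(xs))
for z in(0,8):
  print("blue",fit([("wrist",m,k)],box(24,30,108+z,155+z),[500,243,0]))
r=hsv(a,(0,150,60),(6,255,255));r[:, :250]=0;r=biggest(r);ys,xs=np.nonzero(r);print(xs.min(),xs.max(),ys.min(),ys.max(),len(xs))
g=cv2.cvtColor(a,cv2.COLOR_RGB2HSV)
# stand edges: left/right of the stand at row 215, 190, 270
gr=a.astype(int)
for row in(190,200,265,272): print(row,[tuple(gr[row,x]) for x in range(242,252,2)],[tuple(gr[row,x]) for x in range(306,316,2)])
for n in("stand","spare","gauge"):
  for q in arm.silhouettes("wrist",n)[:3]: 
    print(n,round(q["p"],2),q["bbox"])
    if n=="stand" and 235<q["bbox"][0]<255:
        S=q["mask"].astype(np.uint8);print(fit([("wrist",m,cv2.morphologyEx(S,cv2.MORPH_CLOSE,np.ones((25,25))))],box(140,90,0,42),[533,243,0]), cv2.minAreaRect(np.argwhere(S)[:,::-1].astype(np.float32)))
E
```

```text
264 291 221 255 936
blue (array([5.07429394e+02, 2.42989088e+02, 1.32845223e-03]), np.float64(0.04236799478530884))
blue (array([5.03310411e+02, 2.43010879e+02, 1.63586015e-02]), np.float64(0.08431673049926758))
267 290 280 296 401
190 [(np.int64(101), np.int64(100), np.int64(97)), (np.int64(96), np.int64(96), np.int64(93)), (np.int64(191), np.int64(179), np.int64(165)), (np.int64(189), np.int64(177), np.int64(162)), (np.int64(188), np.int64(176), np.int64(162))] [(np.int64(210), np.int64(214), np.int64(222)), (np.int64(211), np.int64(215), np.int64(223)), (np.int64(198), np.int64(201), np.int64(206)), (np.int64(169), np.int64(169), np.int64(163)), (np.int64(168), np.int64(168), np.int64(162))]
200 [(np.int64(100), np.int64(99), np.int64(96)), (np.int64(97), np.int64(97), np.int64(94)), (np.int64(194), np.int64(180), np.int64(167)), (np.int64(188), np.int64(175), np.int64(161)), (np.int64(188), np.int64(175), np.int64(161))] [(np.int64(210), np.int64(214), np.int64(222)), (np.int64(212), np.int64(215), np.int64(224)), (np.int64(194), np.int64(196), np.int64(198)), (np.int64(174), np.
[... 598 characters left out ...]
np.int64(101), np.int64(100), np.int64(97)), (np.int64(100), np.int64(99), np.int64(96)), (np.int64(103), np.int64(102), np.int64(99)), (np.int64(180), np.int64(167), np.int64(155))] [(np.int64(211), np.int64(216), np.int64(224)), (np.int64(190), np.int64(192), np.int64(194)), (np.int64(174), np.int64(172), np.int64(167)), (np.int64(174), np.int64(173), np.int64(167)), (np.int64(175), np.int64(174), np.int64(167))]
stand 0.64 [335.3, 53.4, 77.4, 110.1]
stand 0.56 [245.8, 178.3, 64.3, 97.7]
(array([ 5.36958735e+02,  2.43065923e+02, -1.34529207e-04]), np.float64(0.2098984718322754)) ((277.5, 226.0), (96.0, 65.0), 90.0)
spare 0.75 [262.1, 250.4, 34.8, 49.9]
gauge 0.67 [257.2, 207.2, 45.3, 52.1]
```

Request:
arm_command(steps=[[[0.015,0,0,0,0,0],[0.03,0,0,0,0,0],[0.045,-0.001,-0.005,0,0,0],[0.055,-0.001,-0.02,0,0,0],[0.06,-0.001,-0.045,0,0,0],[0.06,-0.001,-0.07,0,0,0],[0.06,-0.001,-0.095,0,0,0],[0.06,-0.001,-0.11,0,0,0],[0.06,-0.001,-0.12,0,0,0],[0.06,-0.001,-0.12,0,0,0]]])

```text
time_s: 3.4
position: [499.5, 243.9, 208.9]
tcp_rot: [0.002, -3.137, 0.002]
wrist_force: [-0.7, -0.6, -1.0]
grip_width: 0.819
grip_force: 0.0
```

```bash
python3 look.py w2;python3 - <<'E'
from h import *
import pickle
m,a=pickle.load(open("w2.pkl","rb"))
k=hsv(a,(105,120,40),(125,255,255));k[:, :200]=0;k=biggest(k);ys,xs=np.nonzero(k);print(xs.min(),xs.max(),ys.min(),ys.max(),len(xs))
for z in(0,8): print("blue",fit([("wrist",m,k)],box(24,30,108+z,155+z),[500,243,0]))
E
```

```text
3.4 [499.5 243.9 208.9] [ 2.4000e-03 -3.1374e+00  1.6000e-03] [-0.67 -0.58 -0.97] 0.8186258766987591
254 300 206 260 2395
blue (array([ 5.07913918e+02,  2.43241568e+02, -3.98781315e-04]), np.float64(0.03197658061981201))
blue (array([5.04539070e+02, 2.43223134e+02, 2.78956892e-02]), np.float64(0.07299250364303589))
```

View pics/w2.png

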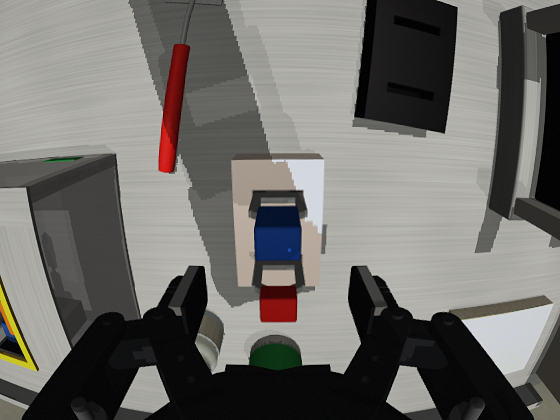

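```bash
python3 - <<'E'
from h import *
import pickle
for f in("w1","w2"):
  m,a=pickle.load(open(f+".pkl","rb"))
  k=hsv(a,(105,120,40),(125,255,255));k[:, :200]=0;k=biggest(k)
  for z in(-4,0,4,8,12):
    c=lambda p:(lambda r:1-np.minimum(r,k).sum()/np.maximum(r,k).sum())(hullmask("wrist",box(24,30,108+z,155+z),[p[0],p[1],0],m))
    r=minimize(c,[505,243],method="Nelder-Mead",options=dict(initial_simplex=[[505,243],[510,243],[505,247]]));print(f,z,r.x.round(1),round(r.fun,4))
print("stand",[ray("wrist",p,42,m).round(1) for p in((240,160),(320,160),(240,286),(318,286))], ray("wrist",(240,154),0,m).round(1))
E
```

```text
w1 -4 [509.2 243. ] 0.0298
w1 0 [507.2 243. ] 0.0424
w1 4 [505.9 243. ] 0.0595
w1 8 [503.6 243. ] 0.0835
w1 12 [503.4 242.9] 0.1048
w2 -4 [509.9 243.2] 0.0392
w2 0 [507.9 243.2] 0.032
w2 4 [506.  243.2] 0.0418
w2 8 [505.  243.2] 0.073
w2 12 [503.7 243.2] 0.107
stand [array([469.8, 206.9,  42. ]), array([469.7, 284.5,  42. ]), array([610.1, 201.4,  42. ]), array([610.1, 288.6,  42. ])] [470.  202.1   0. ]
```

Request:
arm_command(steps=[[[0.004,-0.0005,-0.01,0,0,0],[0.004,-0.0005,-0.025,0,0,0],[0.004,-0.0005,-0.04,0,0,0],[0.004,-0.0005,-0.055,0,0,0],[0.004,-0.0005,-0.07,0,0,0],[0.004,-0.0005,-0.08,0,0,0],[0.004,-0.0005,-0.085,0,0,0],[0.004,-0.0005,-0.085,0,0,0],[0.004,-0.0005,-0.085,0,0,0],[0.004,-0.0005,-0.085,0,0,0]]])

```text
time_s: 4.28
position: [506.2, 243.4, 127.5]
tcp_rot: [-0.001, 3.139, 0.001]
wrist_force: [-0.4, -0.5, -0.2]
grip_width: 0.818
grip_force: 0.0
```

Request:
arm_command(steps=[[[0,0,0,0,0,0],[0,0,0,0,0,0],[0,0,0,0,0,0],[0,0,0,0,0,0],[0,0,0,0,0,0],[0,0,0,0,0,0],[0,0,0,0,0,0],[0,0,0,0,0,0],[0,0,0,0,0,0],[0,0,0,0,0,0]]], hand=0.0)

```text
time_s: 5.12
position: [505.7, 243.4, 126.9]
tcp_rot: [-0.001, 3.141, 0.001]
wrist_force: [-0.2, 0.6, 5.2]
grip_width: 0.347
grip_force: 59.5
```

Request:
arm_command(steps=[[[0,0,0.01,0,0,0],[0,0,0.025,0,0,0],[0,0,0.045,0,0,0],[0,0,0.07,0,0,0],[0,0,0.095,0,0,0],[0,0,0.12,0,0,0],[0,0,0.145,0,0,0],[0,0,0.17,0,0,0],[0,0,0.185,0,0,0],[0,0,0.2,0,0,0]]])

```text
time_s: 5.95
position: [504.9, 243.0, 327.2]
tcp_rot: [0.0, -3.141, 0.001]
wrist_force: [0.8, 0.2, -1.8]
grip_width: 0.337
grip_force: 60.0
```

```bash
python3 look.py w3
```

```text
5.95 [504.9 243.  327.2] [ 5.0000e-04 -3.1411e+00  7.0000e-04] [ 0.79  0.24 -1.8 ] 0.3373829425341965
```

View pics/w3.png

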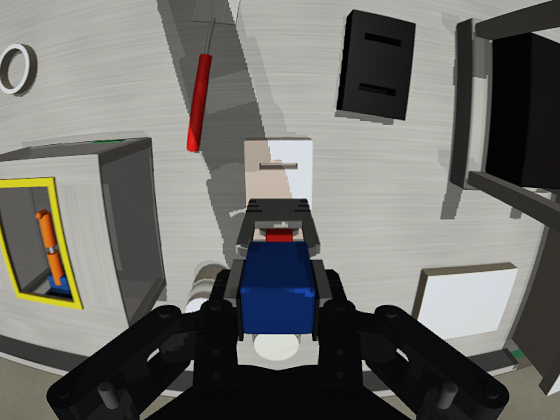

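The gauge is in the grip, upright (handle at 278,290), and the prong is visible through the opening at (45–60, 210–290), with a groove band near (51,247). I'm moving to get a better view of it.

Request:
arm_command(steps=[[[-0.005,-0.015,0,0,0,0],[-0.01,-0.035,0,0,0,0],[-0.015,-0.06,0,0,0,0],[-0.02,-0.085,0,0,0,0],[-0.025,-0.11,0,0,0,0],[-0.03,-0.135,0,0,0,0],[-0.035,-0.16,0,0,0,0],[-0.035,-0.175,0,0,0,0],[-0.035,-0.183,0,0,0,0],[-0.035,-0.183,0,0,0,0]]])

```text
time_s: 6.83
position: [469.9, 59.0, 325.4]
tcp_rot: [-0.003, -3.14, 0.0]
wrist_force: [-1.2, -0.2, -1.8]
grip_width: 0.344
grip_force: 60.2
```

```bash
python3 look.py w4; python3 -c "
import cv2;a=cv2.imread('pics/w4.png');cv2.imwrite('pics/w4c.png',cv2.resize(a[150:400,40:290],(750,600),interpolation=cv2.INTER_CUBIC)[:, :])"
```

```text
6.8333 [469.9  59.  325.4] [-3.00e-03 -3.14e+00  1.00e-04] [-1.15 -0.22 -1.82] 0.3443662101020793
```

View pics/w4.png

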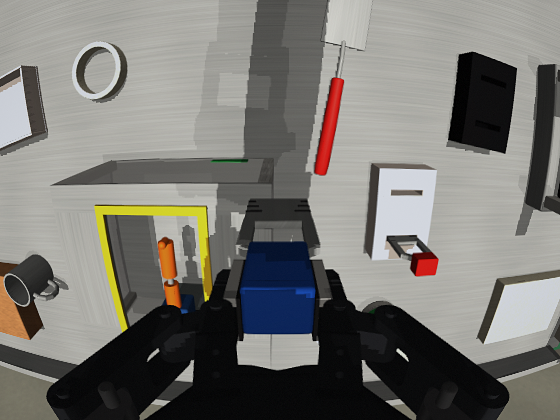

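The opening sits at (97–210, 207–330). The prong runs from its tip at (166,240) to the block at (180,305), and the groove band is near (171,281). I'll zoom in.

```bash
python3 -c "
import cv2;a=cv2.imread('pics/w4.png');cv2.imwrite('pics/w4d.png',cv2.resize(a[225:325,130:220],None,fx=6,fy=6,interpolation=cv2.INTER_CUBIC))"
```

```text
(no output)
```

View pics/w4d.png

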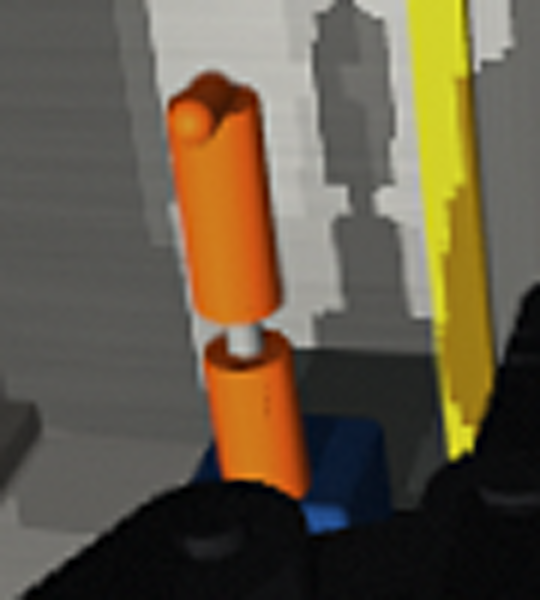

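```bash
python3 - <<'E'
from h import *
import pickle
m,a=pickle.load(open("w4.pkl","rb"))
px=lambda x,y:(130+x/6-.4,225+y/6-.4)
for n,p,z in(("far wall c",(249,350),120),("far z130",(252,370),130),("far z110",(247,330),110),("far L",(205,352),120),("far R",(293,345),120),("near z130",(235,323),130),("near L",(194,303),120),("near R",(281,298),120),("bar L@tip",(175,150),120),("bar R@tip",(264,150),120),("tip top front",(210,75),137),("ball",(190,120),137)):
    print(n,ray("wrist",px(*p),z,m).round(1))
# yellow frame fit with wrist: inner edges at row/col
k=hsv(a,(22,130,90),(35,255,255))
for n,p in(("outer TL",(96,206)),("inner TL",(105,215)),("inner TR",(201,215)),("outer TR",(210,207))): print(n,ray("wrist",p,165,m).round(1))
# groove in top view and the orange extents
t=arm.get_image("top");mt=arm.camera_model("top");o=hsv(t,(5,150,80),(20,255,255));o[:, :280]=0;o[:,305:]=0;ys,xs=np.nonzero(o)
for y in range(ys.min(),ys.max()+1): 
    r=xs[ys==y]
    if len(r): c=(r.min()+r.max())/2;print(y,r.min(),r.max(),ray("top",(c,y),130,mt)[:2].round(1),end=";")
E
```

```text
far wall c [603.3 -79.7 120. ]
far z130 [602.1 -75.9 130. ]
far z110 [604.2 -83.4 110. ]
far L [604.3 -90.2 120. ]
far R [601.5 -69.3 120. ]
near z130 [590.7 -77.9 130. ]
near L [592.1 -90.7 120. ]
near R [589.9 -70.4 120. ]
bar L@tip [555.6 -89.3 120. ]
bar R@tip [555.1 -69.4 120. ]
tip top front [531.3 -72.3 137. ]
ball [540.9 -77.9 137. ]
outer TL [ 484.1 -140.7  165. ]
inner TL [ 494.6 -130.5  165. ]
inner TR [494.5 -18.7 165. ]
outer TR [486.1  -8.8 165. ]
172 290 292 [646.2 -80.2];173 290 292 [643.2 -80.2];174 290 292 [640.2 -80.1];175 289 292 [637.2 -78.7];176 289 293 [634.2 -80.1];177 288 293 [631.2 -78.7];178 288 293 [628.2 -78.7];179 288 293 [625.2 -78.7];180 288 293 [622.2 -78.7];181 288 293 [619.2 -78.7];182 288 293 [616.2 -78.7];183 288 293 [613.3 -78.7];184 288 293 [610.3 -78.7];185 288 293 [607.3 -78.6];186 288 293 [604.3 -78.6];187 288 293 [601.4 -78.6];188 288 293 [598.4 -78.6];192 288 292 [586.5 -77.2];193 288 293 [583.6 -78.6];194 288 293 [580.7 -78.6];195 288 293 [577.7 -78.6];196 288 293 [574.8 -78.6];197 288 293 [571.8 -78.6];198 288 293 [568.9 -78.6];199 288 293 [565.9 -78.6];200 288 293 [563.  -78.6];201 288 293 [560.  -78.6];202 288 293 [557.1 -78.6];203 288 293 [554.2 -78.6];204 287 293 [551.2 -77.1];205 287 293 [548.3 -77.1];206 287 293 [545.4 -77.1];207 287 293 [542.4 -77.1];208 288 292 [539.5 -77.1];209 289 291 [536.6 -77.1];
```

Request:
arm_command(steps=[[[0.005,-0.015,0,0,0,0],[0.01,-0.035,0,0,0,0],[0.017,-0.06,0,0,0,0],[0.026,-0.085,0,0,0,0],[0.034,-0.105,0,0,0,0],[0.04,-0.12,0,0,0,0],[0.044,-0.131,0,0,0,0],[0.046,-0.137,0,0,0,0],[0.046,-0.138,0,0,0,0],[0.046,-0.138,0,0,0,0]]])

```text
time_s: 7.77
position: [516.3, -77.3, 326.1]
tcp_rot: [0.001, -3.141, -0.001]
wrist_force: [0.6, 0.2, -0.9]
grip_width: 0.345
grip_force: 60.2
```

Request:
arm_command(steps=[[[0,0,-0.005,0,0,0],[0,0,-0.015,0,0,0],[0,0,-0.025,0,0,0],[0,0,-0.03,0,0,0],[0,0,-0.03,0,0,0],[0,0,-0.03,0,0,0],[0,0,-0.03,0,0,0],[0,0,-0.03,0,0,0],[0,0,-0.03,0,0,0],[0,0,-0.03,0,0,0]]])

```text
time_s: 8.6
position: [516.5, -77.9, 296.7]
tcp_rot: [-0.0, 3.141, -0.0]
wrist_force: [-1.1, 0.3, -1.7]
grip_width: 0.345
grip_force: 60.2
```

```bash
python3 look.py w5; python3 - <<'E'
from h import *
a=arm.get_image("scene");b=arm.get_image("top")
k=np.hstack([cv2.resize(a[130:240,180:330],None,fx=2.6,fy=4.0,interpolation=cv2.INTER_CUBIC),cv2.resize(b[150:260,240:340],None,fx=4,fy=4,interpolation=cv2.INTER_CUBIC)])
cv2.imwrite("pics/s5.png",k[:,:,::-1]);print(k.shape)
M=arm.camera_model("scene")
print("exp scene: tip/gauge bottom",proj("scene",[[538,-79,137],[516,-79,176],[516,-79,330]],M).round(1))
E
```

```text
8.6 [516.5 -77.9 296.7] [-5.0000e-04  3.1408e+00 -4.0000e-04] [-1.07  0.28 -1.73] 0.34515796716068736
(440, 790, 3)
exp scene: tip/gauge bottom [[270.6 183.8]
 [277.4 169. ]
 [276.5 116.7]]
```

View pics/s5.png

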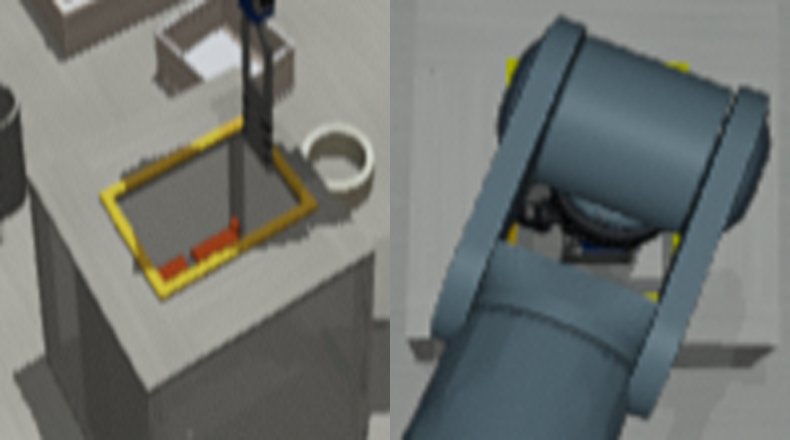

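The left crop shows the gauge over the front part of the opening. It is inside the rim, with the prong tip beyond it. I'll check its x/y numerically before going down.

```bash
python3 - <<'E'
from h import *
import pickle
M=arm.camera_model("scene");a=arm.get_image("scene")
for q in arm.silhouettes("scene","gauge")[:2]:
    print(q["p"],q["bbox"]);
    if q["p"]<.5: continue
    k=q["mask"].astype(np.uint8)
    ys,xs=np.nonzero(k)
    for y in range(150,ys.max()+1,2): r=xs[ys==y];print(y,r.min() if len(r) else 0,r.max() if len(r) else 0,end="; ")
P=[[516.5+dx,-77.9+dy,177.7+z] for dx in(-3,3) for dy in(-24,24) for z in(0,100)]
print("\nexpected corners",np.c_[np.array(P),proj("scene",P,M)].round(1).tolist())
g=cv2.cvtColor(a,cv2.COLOR_RGB2GRAY)
for y in range(150,175,3): print(y,g[y,268:292].tolist())
# wrist view: handle pose in tool
m,w=pickle.load(open("w5.pkl","rb"));k=biggest(hsv(w,(105,120,40),(125,255,255)));ys,xs=np.nonzero(k);print("blue",xs.min(),xs.max(),ys.min(),ys.max())
z0=177.7
for x in(510,513,516,519): 
    p=proj("wrist",box(24,30,z0+108,z0+155,x,-77.9),m);print(x,p.min(0).round(1),p.max(0).round(1))
E
```

```text
0.83 [266.5, 116.4, 19.0, 55.5]
150 273 285; 152 273 285; 154 273 284; 156 273 284; 158 273 284; 160 273 284; 162 273 284; 164 273 284; 166 275 284; 168 277 284; 170 280 284; 
expected corners [[513.5, -101.9, 177.7, 273.5, 164.1], [513.5, -101.9, 277.7, 272.8, 131.2], [513.5, -53.9, 177.7, 283.4, 172.8], [513.5, -53.9, 277.7, 283.2, 139.5], [519.5, -101.9, 177.7, 271.6, 164.8], [519.5, -101.9, 277.7, 270.8, 131.9], [519.5, -53.9, 177.7, 281.5, 173.5], [519.5, -53.9, 277.7, 281.1, 140.2]]
150 [156, 157, 156, 162, 151, 92, 46, 46, 60, 70, 75, 81, 79, 60, 46, 47, 58, 84, 92, 89, 91, 87, 87, 86]
153 [144, 141, 141, 143, 133, 78, 43, 42, 45, 45, 45, 53, 60, 52, 45, 47, 56, 83, 92, 94, 104, 104, 123, 128]
156 [141, 141, 143, 144, 134, 82, 37, 34, 44, 46, 46, 46, 43, 45, 45, 46, 67, 119, 144, 152, 156, 156, 158, 157]
159 [145, 148, 153, 162, 156, 98, 43, 38, 47, 44, 46, 45, 41, 42, 44, 48, 78, 140, 154, 157, 155, 155, 157, 157]
162 [146, 134, 111, 99, 78, 43, 33, 42, 44, 46, 45, 44, 42, 36, 30, 32, 63, 123, 144, 145, 146, 148, 153, 157]
165 [56, 54, 60, 63, 63, 62, 63, 53, 45, 44, 43, 45, 41, 29, 29, 37, 62, 109, 120, 122, 123, 141, 148, 147]
168 [65, 58, 62, 63, 65, 76, 94, 97, 93, 79, 60, 48, 42, 43, 39, 46, 59, 82, 87, 83, 75, 74, 80, 83]
171 [67, 59, 65, 63, 64, 74, 93, 99, 97, 96, 98, 93, 80, 66, 46, 48, 51, 51, 64, 79, 86, 88, 85, 81]
174 [69, 58, 63, 64, 66, 72, 91, 97, 97, 96, 96, 98, 98, 97, 95, 96, 97, 94, 86, 74, 60, 59, 74, 86]
blue 240 315 242 333
510 [239.4 230.5] [317.9 325.3]
513 [239.8 235.9] [317.5 330.7]
516 [240.2 241.2] [317.1 336. ]
519 [240.6 246.4] [316.6 341.1]
```

Request:
arm_command(steps=[[[0,-0.0015,-0.005,0,0,0],[0,-0.0015,-0.012,0,0,0],[0,-0.0015,-0.022,0,0,0],[0,-0.0015,-0.032,0,0,0],[0,-0.0015,-0.042,0,0,0],[0,-0.0015,-0.052,0,0,0],[0,-0.0015,-0.06,0,0,0],[0,-0.0015,-0.066,0,0,0],[0,-0.0015,-0.07,0,0,0],[0,-0.0015,-0.07,0,0,0]]])

```text
time_s: 9.68
position: [515.9, -79.2, 225.2]
tcp_rot: [0.001, -3.14, -0.001]
wrist_force: [-1.5, -0.5, -2.5]
grip_width: 0.345
grip_force: 60.3
```

Request:
arm_command(steps=[[[0,0,-0.005,0,0,0],[0,0,-0.012,0,0,0],[0,0,-0.02,0,0,0],[0,0,-0.03,0,0,0],[0,0,-0.04,0,0,0],[0,0,-0.05,0,0,0],[0,0,-0.056,0,0,0],[0,0,-0.06,0,0,0],[0,0,-0.06,0,0,0],[0,0,-0.06,0,0,0]]])

```text
time_s: 10.52
position: [516.4, -79.4, 166.3]
tcp_rot: [0.001, -3.142, -0.0]
wrist_force: [0.3, -0.0, -2.0]
grip_width: 0.346
grip_force: 60.3
```

```bash
python3 look.py w6; python3 - <<'E'
from h import *
a=arm.get_image("scene");m,w=__import__("pickle").load(open("w6.pkl","rb"))
k=np.hstack([cv2.resize(a[135:225,200:320],None,fx=3.2,fy=4.6,interpolation=cv2.INTER_CUBIC),cv2.resize(w[180:360,190:370],(410,414))])
cv2.imwrite("pics/s6.png",k[:,:,::-1]);print(k.shape)
E
```

```text
10.5167 [516.4 -79.4 166.3] [ 6.0000e-04 -3.1415e+00 -0.0000e+00] [ 0.33 -0.   -2.05] 0.34560084321967044
(414, 794, 3)
```

View pics/s6.png

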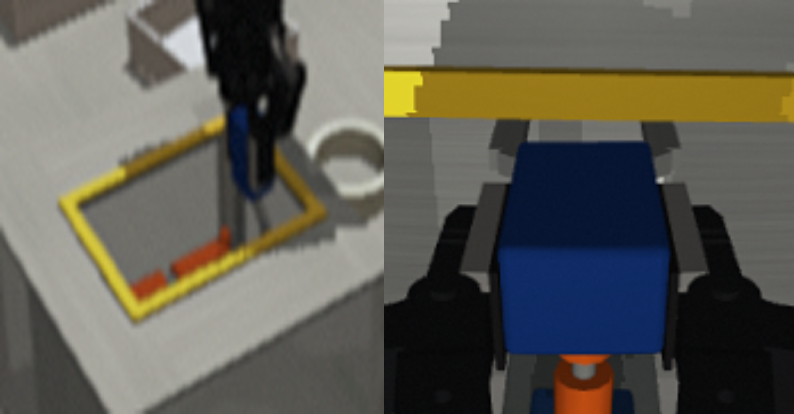

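The gauge is clear of the rim and in line with the prong: orange appears straight behind the handle at crop (583,380). I'll pass the eye over the tip.

Request:
arm_command(steps=[[[0.004,0,0,0,0,0],[0.008,0,0,0,0,0],[0.012,0,0,0,0,0],[0.015,0,0,0,0,0],[0.018,0,0,0,0,0],[0.02,0,0,0,0,0],[0.022,0,0,0,0,0],[0.024,0,0,0,0,0],[0.025,0,0,0,0,0],[0.025,0,0,0,0,0]]])

```text
time_s: 11.45
position: [541.5, -79.3, 166.3]
tcp_rot: [-0.001, 3.142, -0.0]
wrist_force: [-0.9, -0.4, -2.4]
grip_width: 0.342
grip_force: 60.3
```

Request:
arm_command(steps=[[[0.003,0,0,0,0,0],[0.006,0,0,0,0,0],[0.009,0,0,0,0,0],[0.012,0,0,0,0,0],[0.015,0,0,0,0,0],[0.018,0,0,0,0,0],[0.021,0,0,0,0,0],[0.024,0,0,0,0,0],[0.025,0,0,0,0,0],[0.025,0,0,0,0,0]]])

```text
time_s: 12.28
position: [566.6, -79.4, 166.3]
tcp_rot: [-0.001, 3.142, -0.0]
wrist_force: [-0.4, -0.1, -2.4]
grip_width: 0.342
grip_force: 60.3
```

```bash
python3 look.py w7; python3 - <<'E'
from h import *
a=arm.get_image("scene");m,w=__import__("pickle").load(open("w7.pkl","rb"))
k=np.hstack([cv2.resize(a[135:225,200:320],None,fx=3.2,fy=4.6,interpolation=cv2.INTER_CUBIC),cv2.resize(w[180:360,190:370],(410,414))])
cv2.imwrite("pics/s7.png",k[:,:,::-1]);print(k.shape)
E
```

```text
12.2833 [566.6 -79.4 166.3] [-7.0000e-04  3.1416e+00 -1.0000e-04] [-0.36 -0.13 -2.36] 0.34204945673336906
(414, 794, 3)
```

View pics/s7.png

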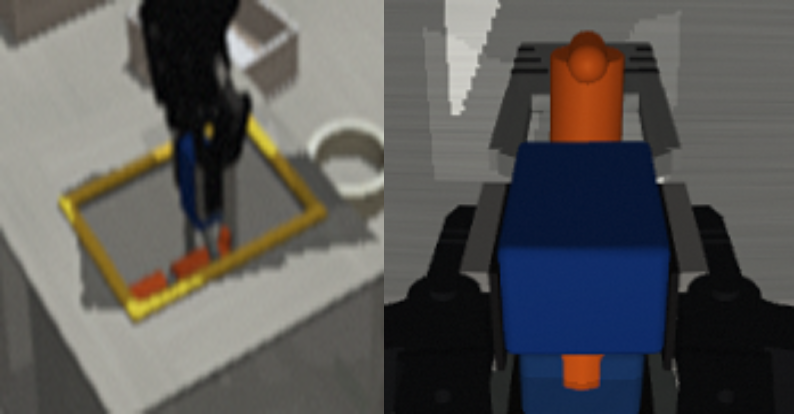

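The eye is now around the prong: the tip shows in front of the handle and the bar behind it. Next I'll go just short of the groove (x about 586) and lower into light contact.

Request:
arm_command(steps=[[[0.003,0,0,0,0,0],[0.006,0,0,0,0,0],[0.009,0,-0.001,0,0,0],[0.012,0,-0.003,0,0,0],[0.015,0,-0.005,0,0,0],[0.018,0,-0.007,0,0,0],[0.0195,0,-0.009,0,0,0],[0.0195,0,-0.011,0,0,0],[0.0195,0,-0.012,0,0,0],[0.0195,0,-0.012,0,0,0]]])

```text
time_s: 13.22
position: [585.5, -79.2, 153.8]
tcp_rot: [0.001, -3.141, -0.0]
wrist_force: [-0.8, -0.5, -1.9]
grip_width: 0.343
grip_force: 60.3
```

Request:
arm_command(steps=[[[0,0,-0.0005,0,0,0],[0,0,-0.001,0,0,0],[0,0,-0.0015,0,0,0],[0,0,-0.002,0,0,0],[0,0,-0.0025,0,0,0],[0,0,-0.003,0,0,0],[0,0,-0.0035,0,0,0],[0,0,-0.004,0,0,0],[0,0,-0.004,0,0,0],[0,0,-0.004,0,0,0]]])

```text
time_s: 14.05
position: [585.8, -79.3, 150.2]
tcp_rot: [0.001, -3.142, -0.0]
wrist_force: [-0.7, -0.6, -1.7]
grip_width: 0.341
grip_force: 60.3
```

Request:
arm_command(steps=[[[0,0,-0.0005,0,0,0],[0,0,-0.001,0,0,0],[0,0,-0.0015,0,0,0],[0,0,-0.002,0,0,0],[0,0,-0.002,0,0,0],[0,0,-0.002,0,0,0],[0,0,-0.002,0,0,0],[0,0,-0.002,0,0,0],[0,0,-0.002,0,0,0],[0,0,-0.002,0,0,0]]])

```text
time_s: 14.88
position: [585.9, -79.4, 148.4]
tcp_rot: [-0.001, 3.141, -0.0]
wrist_force: [-0.8, -0.2, 1.2]
grip_width: 0.345
grip_force: 60.5
```

Request:
arm_command(steps=[[[0.0005,0,0,0,0,0],[0.001,0,0,0,0,0],[0.0015,0,0,0,0,0],[0.002,0,0,0,0,0],[0.0025,0,0,0,0,0],[0.003,0,0,0,0,0],[0.0035,0,0,0,0,0],[0.004,0,0,0,0,0],[0.0045,0,0,0,0,0],[0.005,0,0,0,0,0]]])

```text
time_s: 15.72
position: [590.8, -79.3, 148.3]
tcp_rot: [0.001, -3.141, 0.0]
wrist_force: [-2.4, -0.3, 1.1]
grip_width: 0.344
grip_force: 60.5
```

Request:
arm_command(steps=[[[0.0005,0,0,0,0,0],[0.001,0,0,0,0,0],[0.0015,0,0,0,0,0],[0.002,0,0,0,0,0],[0.0025,0,0,0,0,0],[0.003,0,0,0,0,0],[0.0035,0,0,0,0,0],[0.0035,0,0,0,0,0],[0.0035,0,0,0,0,0],[0.0035,0,0,0,0,0]]])

```text
time_s: 16.55
position: [594.4, -79.3, 148.3]
tcp_rot: [-0.001, 3.141, -0.0]
wrist_force: [-1.3, -0.6, 0.5]
grip_width: 0.343
grip_force: 60.5
```

Request:
arm_command(steps=[[[0.0005,0,0,0,0,0],[0.001,0,0,0,0,0],[0.0015,0,0,0,0,0],[0.0015,0,0,0,0,0],[0.0015,0,0,0,0,0],[0.0015,0,0,0,0,0],[0.0015,0,0,0,0,0],[0.0015,0,0,0,0,0],[0.0015,0,0,0,0,0],[0.0015,0,0,0,0,0]]])

```text
time_s: 17.38
position: [595.9, -79.4, 148.3]
tcp_rot: [-0.001, 3.141, -0.0]
wrist_force: [-1.8, 0.2, 0.7]
grip_width: 0.343
grip_force: 60.5
```

Request:
arm_command(steps=[[[0.0005,0,0,0,0,0],[0.001,0,0,0,0,0],[0.0015,0,0,0,0,0],[0.0015,0,0,0,0,0],[0.0015,0,0,0,0,0],[0.0015,0,0,0,0,0],[0.0015,0,0,0,0,0],[0.0015,0,0,0,0,0],[0.0015,0,0,0,0,0],[0.0015,0,0,0,0,0]]])

```text
time_s: 18.22
position: [597.3, -79.3, 148.3]
tcp_rot: [-0.001, 3.142, -0.0]
wrist_force: [0.7, 0.2, -2.0]
grip_width: 0.342
grip_force: 60.3
```

Request:
arm_command(steps=[[[0.0005,0,0,0,0,0],[0.001,0,0,0,0,0],[0.001,0,0,0,0,0],[0.001,0,0,0,0,0],[0.001,0,0,0,0,0],[0.001,0,0,0,0,0],[0.001,0,0,0,0,0],[0.001,0,0,0,0,0],[0.001,0,0,0,0,0],[0.001,0,0,0,0,0]]])

```text
time_s: 19.05
position: [598.3, -79.3, 148.3]
tcp_rot: [0.001, -3.142, 0.0]
wrist_force: [-0.3, 0.0, -2.1]
grip_width: 0.342
grip_force: 60.3
```

The vertical force fell from 3 N to nothing at x ≈ 597, so the eye is over the groove. I'll center it a little more, then lower.

Request:
arm_command(steps=[[[0.0005,0,0,0,0,0],[0.001,0,0,0,0,0],[0.001,0,-0.0005,0,0,0],[0.001,0,-0.001,0,0,0],[0.001,0,-0.0015,0,0,0],[0.001,0,-0.002,0,0,0],[0.001,0,-0.0025,0,0,0],[0.001,0,-0.003,0,0,0],[0.001,0,-0.003,0,0,0],[0.001,0,-0.003,0,0,0]]])

```text
time_s: 19.88
position: [599.3, -79.3, 145.2]
tcp_rot: [0.001, -3.141, -0.0]
wrist_force: [0.6, 0.8, -1.9]
grip_width: 0.349
grip_force: 60.3
```

Request:
arm_command(steps=[[[0,0,-0.0005,0,0,0],[0,0,-0.001,0,0,0],[0,0,-0.0015,0,0,0],[0,0,-0.002,0,0,0],[0,0,-0.0025,0,0,0],[0,0,-0.0025,0,0,0],[0,0,-0.0025,0,0,0],[0,0,-0.0025,0,0,0],[0,0,-0.0025,0,0,0],[0,0,-0.0025,0,0,0]]])

```text
time_s: 20.72
position: [599.3, -79.3, 142.8]
tcp_rot: [-0.001, 3.142, 0.0]
wrist_force: [-0.0, 0.8, -1.2]
grip_width: 0.347
grip_force: 60.3
```

Request:
arm_command(steps=[[[0,0,-0.0005,0,0,0],[0,0,-0.001,0,0,0],[0,0,-0.0015,0,0,0],[0,0,-0.0015,0,0,0],[0,0,-0.0015,0,0,0],[0,0,-0.0015,0,0,0],[0,0,-0.0015,0,0,0],[0,0,-0.0015,0,0,0],[0,0,-0.0015,0,0,0],[0,0,-0.0015,0,0,0]]])

```text
time_s: 21.55
position: [599.4, -79.4, 141.4]
tcp_rot: [-0.001, 3.141, -0.0]
wrist_force: [-1.0, -0.5, 1.0]
grip_width: 0.342
grip_force: 60.4
```

Seated: about 3 N of contact at z 141.4, against 142 expected. Releasing with a small opening.

Request:
arm_command(steps=[[[0,0,0.0005,0,0,0],[0,0,0.0005,0,0,0],[0,0,0.0005,0,0,0],[0,0,0.0005,0,0,0],[0,0,0.0005,0,0,0],[0,0,0.0005,0,0,0],[0,0,0.0005,0,0,0],[0,0,0.0005,0,0,0],[0,0,0.0005,0,0,0],[0,0,0.0005,0,0,0]]], hand=0.046)

```text
time_s: 22.38
position: [599.3, -79.4, 141.8]
tcp_rot: [-0.001, 3.142, -0.0]
wrist_force: [-0.5, 0.0, -0.7]
grip_width: 0.535
grip_force: 0.0
```

Request:
arm_command(steps=[[[0,0,0.002,0,0,0],[0,0,0.005,0,0,0],[0,0,0.01,0,0,0],[0,0,0.02,0,0,0],[0,0,0.035,0,0,0],[0,0,0.055,0,0,0],[0,0,0.08,0,0,0],[0,0,0.11,0,0,0],[0,0,0.14,0,0,0],[0,0,0.16,0,0,0]]])

```text
time_s: 23.22
position: [600.2, -79.6, 306.7]
tcp_rot: [-0.001, 3.137, -0.003]
wrist_force: [0.2, -0.2, 0.4]
grip_width: 0.538
grip_force: 0.0
```

Request:
arm_command(steps=[[[-0.02,0,0,0,0,0],[-0.04,0,0,0,0,0],[-0.06,0,0,0,0,0],[-0.08,0,0,0,0,0],[-0.1,0,0,0,0,0],[-0.11,0,0,0,0,0],[-0.12,0,0,0,0,0],[-0.12,0,0,0,0,0],[-0.12,0,0,0,0,0],[-0.12,0,0,0,0,0]]])

```text
time_s: 24.05
position: [479.8, -79.4, 302.5]
tcp_rot: [-0.001, 3.14, -0.001]
wrist_force: [0.1, 0.2, -1.1]
grip_width: 0.536
grip_force: 0.0
```

```bash
python3 look.py w8; python3 - <<'E'
from h import *
import pickle
m,w=pickle.load(open("w8.pkl","rb"));k=biggest(hsv(w,(105,120,40),(125,255,255)));ys,xs=np.nonzero(k);print("blue",xs.min(),xs.max(),ys.min(),ys.max(),len(xs))
for z0 in(23,30.5):
  for x in(596,599,602):
    p=proj("wrist",box(24,30,z0+108,z0+155,x,-79.4),m);print(z0,x,p.min(0).round(1),p.max(0).round(1))
  print(fit([("wrist",m,k)],box(24,30,z0+108,z0+155),[599,-79.4,0]))
E
```

```text
24.05 [479.8 -79.4 302.5] [-5.0000e-04  3.1405e+00 -6.0000e-04] [ 0.11  0.18 -1.05] 0.5356423509994921
blue 261 293 281 333 1509
23 596 [263.  278.4] [293.3 321.1]
23 599 [263.1 280.7] [293.2 323.3]
23 602 [263.1 283. ] [293.2 325.5]
(array([ 6.06781948e+02, -8.06900084e+01, -4.61517109e-02]), np.float64(0.2381487488746643))
30.5 596 [262.7 281.8] [293.6 325.5]
30.5 599 [262.8 284.2] [293.5 327.8]
30.5 602 [262.8 286.5] [293.5 330. ]
(array([ 6.04992347e+02, -8.04952011e+01, -2.51423005e-02]), np.float64(0.20509225130081177))
```

```bash
python3 -c "
from workcell import arm
print(arm.job_done())"
```

```text
the job is handed in; nothing more can be done
None
```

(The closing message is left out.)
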